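# Lock the quarter-turn plug of a water filter

## Task

Close the service opening of the white water-filter unit: put the blue wing-handled plug into the keyed hole in its grey cover, press it down against the spring and turn it a quarter turn clockwise (seen from above) until its cross-bar catches, with the handle pointing to the green dots, then let go. Work gently: do not force the plug against the unit (stay under about 35 N), and leave the jars, mill, shaker and flask standing around it alone.

Things in the scene. Friction and masses are not known exactly. Their poses are not given: they have to be found in the camera images.
- plug_center (a point): Loose quarter-turn plug, about 0.12 kg, 80 mm tall, upright on its foot. Point on its axis half-way up, 40 mm above the foot. z up; x along the wing handle and the cross-bar (half a turn makes no difference). Blue round flange of diameter 60 mm, 42 to 48 mm above the foot; on it the blue wing handle, 50 mm long (x), 14 mm thick (y), 48 to 80 mm above the foot, white line on top.
- plug_foot (a point): Centre of the plug's foot, same axes. White round shank of diameter 34 mm from the foot up to the flange, its lowest 8 mm tapering to diameter 26 mm at the foot. Through it, 6 to 13 mm above the foot, a cross-bar 50 mm long (x) and 14 mm wide (y).
- keyhole (a point): Centre of the keyed hole in the upper face of the grey cover, 85 mm above the worktop. z up; x along the slot (two white bars on the cover). The hole is round, diameter 37 mm, with a slot 53 mm long (x) and 17 mm wide (y) across it for the plug's cross-bar. The plug enters upright with its x along the slot; locked, its x lies along this y (two green dots), 5 degrees of play either way.
- spring (a point): Point on the hole's axis 26.5 mm below the cover's face where on average the plug's foot meets a spring plunger: 2 N at first touch, 2.5 N more per mm, solid after 6.8 mm (19 N). Plunger and catches sit on a hidden latch ring whose true depth differs by up to 7 mm up or down from unit to unit: it can only be felt, this point does not show it.
- unit: Fixed white water-filter unit, 170 x 170 mm, 85 mm high with its grey cover; origin under its centre, below the keyhole; the slot lies 45 degrees (about +z) from its x. Inside: pressed 4.5 mm past the plunger's touch (13 N) the cross-bar passes under the catch; a steady push of 14 to 17 N is right. With less it hits the catch short of the quarter turn.
- dot (a point): One of the two green dots on the cover, 36 mm from the hole's centre (on -y of the keyhole). Turning is clockwise seen from above (negative about z); the other way is blocked. A solid stop ends the quarter turn. Let go there: the spring lifts the plug into the catch, its foot then 28 mm (give or take 7) below the cover's face.
- flask: Yellow steel travel flask, 86 mm across, 170 mm tall; origin at the centre of its underside. Bystander.
- red_jar: Spice jar with a red cap, 44 mm across, 106 mm tall; origin at the centre of its underside. Bystander.
- green_jar: Spice jar with a green cap, 41 mm across, 108 mm tall; origin at the centre of its underside. Bystander.
- mill: Wooden salt mill, 58 mm across, 170 mm tall; origin at the centre of its underside. Bystander.
- shaker: Salt shaker with a grey top, 44 mm across, 90 mm tall; origin at the centre of its underside. Bystander.

How it is judged:
By the outcome, as a careful person would: the job done as asked, in the order asked, and still so for the second after the job is handed in, with the robot touching nothing.
It also fails if it takes over 67 s, if anything falls off the work surface, if the arm or the gripper's body presses on something with over 40 N, if the wrist force passes 120 N, or if a joint passes its speed limit or range.

## Robot

A 7-joint arm with a two-finger parallel gripper is mounted at the origin on a cart in front of the work surface, level with it; the furniture and walls round the work are solid. World frame = base frame: x ahead of the robot, y to its left, z up, the work surface at z = 0. Lengths are in m, angles in rad, forces in N, time in s.
With the tool pointing down it reaches from about 0.425 to 0.875 m from the base axis. Payload 4.7 kg.
Tool frame: the origin (TCP) lies on the mounting face of the last link; the fingertips stand 182 mm ahead of it and the grasp point (between the pads) lies 164 mm ahead of it (ctrl.finger_overhang is the distance from the TCP to the fingertips, in m); z points along the fingers, y is the line along which they close (so a half turn about z gives the same grasp; the last joint's range is limited). The gripper opens to 87 mm and grips with 3 to 60 N. Pads are 19 mm wide; open, the fingers measure 117 mm over their backs; the gripper's body (75 mm by 190 mm) begins 51 mm behind the grasp point.
Start: joints at [-1.193, 0.321, -0.07, 1.45, 0.023, 1.371, -0.057], TCP at [0.231, 0.607, 0.405] pointing down, gripper open.
Joint ranges: [-2.86, 2.86], [-0.3, 2.09], [-1.38, 1.24], [0.06, 2.45], [-1.56, 4.7], [0.09, 2.05], [-2.69, 2.69]. Speed limits (rad/s): [2.57, 2.57, 3.14, 3.14, 3.14, 3.14, 3.14].

## Interface

Orientations are given as a rotation vector (axis times angle).
In Python, from bench import ctrl gives the robot as it stands.
- The arm moves only by the shell command python3 -m jog 'ROWS' [FORCE]. ROWS is a JSON object of lists of equal length, an entry for each row: "translation": the shift along the tool's x, y, z as a fraction of full scale, a list of three; "yaw": the turn about the tool's z as a fraction of full scale; "jaw": the closure, from 0 (fully open) to 1 (shut). In form: {"translation": [[dx, dy, dz], ...], "yaw": [yaw, ...], "jaw": [jaw, ...]}. A call has 1 to 8 rows; each row is the pose to reach, as a shift and turn from the pose commanded when the call began, along the tool's axes at that moment, turning the shorter way round; what a row does not reach only later rows make up. Full scale, the value 1, is 0.2 m for a shift and 180 degrees for a turn. A row lasts 1/8 s, in which the tool goes at most 62.5 mm and 10.7 degrees, less where a joint would pass 70% of its speed; a pose out of reach is approached as far as the arm can. A call with a number of a shift or a turn outside -1 to 1 is refused whole. A call with a gripper value outside its range is refused whole. The fingers move at their own pace and stop on an object; FORCE is the grip in N (left out, the last holds). Time passes only in rows, so rows that repeat a pose let the fingers close. It gives the time, the measured TCP pose, the force, the opening and the grip force at its end, in the units of the state.
- ctrl.get_state(): the state, without advancing time (a new reading comes with each control period).
- ctrl.get_image(name): name is "scene" or "top"; returns a dict with "pixels" (384x512x3 uint8, blue, green, red), "fx", "fy", "cx", "cy" (pixels), "R" (3x3) and "t" (3): a world point X has camera coordinates R X + t. Camera axes: x right, y down, z forward; pixel columns grow to the right and rows downward; lengths in m; the calibration is good to about 2 mm. A picture is of the moment at which its call begins. There is no depth.
- ctrl.close_job(): hands the job in; it is judged then, once.
Trained networks look in a picture, given as the dict that the camera call returned (one of the last four; its "shot" number tells which), for a name from the list of things; names that differ only in an ending like _2 or _b are one class to them, and where a whole thing is asked for, a point or a joint stands for the part that bears it (a point fixed in the world has none). Each returns a list of dicts, best first, with "p" (0 to 1); they miss things now and then, are a little off and sometimes report something else, mostly with a low value. They report only what shows in the picture. A call takes as long as a camera call.
- ctrl.silhouettes(label, picture): "region" (384x512 bool, what is visible of it) and "at" ([column, row] in pixels, amid what is visible of it).
The state is a dict: "time": time; "joint_positions": joint angles; "qd": joint speeds; "joint_torque": joint torques, N m; "position": TCP position; "tool_rot": TCP orientation; "ft_force": force on the tool from outside, world axes, zero at the start; "torque": the same for the moment, N m; "grip_width": opening from 0.0 (shut) to 1.0 (fully open); "grip_force": force on a finger pad.
Only numpy, scipy, OpenCV 4.12 (cv2) and the standard library are available. Lean on these libraries where they do the work, as an engineer would, in place of code of your own. Each camera call takes 0.05 s, during which the arm holds its last target. There are 200 camera calls.

## Working session

There is one attempt and no reset: what is moved stays moved. The work goes in short steps, Python scripts to look and compute and a shell command to move; the robot and the scene stay as the last step left them, time stands still between calls to the robot, and variables do not carry over. Pictures are saved under pics/ and viewed, at most 10 in all, crops included, and the job is handed in when it is done.

```bash
mkdir -p pics; ls; cat > h.py <<'E'
import numpy as np, cv2, json
from bench import ctrl
from scipy.spatial.transform import Rotation as Rn
def proj(im,X):
    c=np.asarray(im["R"])@np.asarray(X)+np.asarray(im["t"]); return np.array([im["fx"]*c[0]/c[2]+im["cx"],im["fy"]*c[1]/c[2]+im["cy"]])
def ray(im,uv):
    R=np.asarray(im["R"]);t=np.asarray(im["t"]); d=R.T@np.array([(uv[0]-im["cx"])/im["fx"],(uv[1]-im["cy"])/im["fy"],1]); return -R.T@t,d/np.linalg.norm(d)
def atz(im,uv,z):
    o,d=ray(im,uv); return o+d*(z-o[2])/d[2]
def tri(a,b):
    (o1,d1),(o2,d2)=a,b; s=np.linalg.lstsq(np.c_[d1,-d2],o2-o1,rcond=None)[0]; p,q=o1+s[0]*d1,o2+s[1]*d2
    return (p+q)/2,np.linalg.norm(p-q)
E
cat > a.py <<'E'
from h import *
s=ctrl.get_state(); print({k:np.round(v,3).tolist() for k,v in s.items()})
ims={n:ctrl.get_image(n) for n in("scene","top")}
for n,im in ims.items():
    cv2.imwrite(f"pics/{n}0.png",im["pixels"]); print(n,np.round(-np.asarray(im["R"]).T@im["t"],3), im["fx"])
    for l in "plug_center plug_foot keyhole dot unit flask red_jar green_jar mill shaker".split():
        try:
            for r in ctrl.silhouettes(l,im)[:2]: 
                ys,xs=np.nonzero(r["region"]); print(n,l,round(r["p"],2),np.round(r["at"],1),xs.min(),xs.max(),ys.min(),ys.max(),len(xs))
        except Exception as e: print(n,l,e)
E
python3 a.py
```

```text
pics
{'time': 0.0, 'joint_positions': [-1.193, 0.322, -0.07, 1.452, 0.023, 1.371, -0.057], 'qd': [-0.001, -0.0, 0.001, 0.001, 0.002, -0.001, 0.001], 'joint_torque': [0.0, -49.128, -0.404, -31.254, -0.064, 0.044, 0.0], 'position': [0.231, 0.607, 0.404], 'tool_rot': [-0.568, -3.089, 0.003], 'ft_force': [0.632, 0.501, 0.708], 'torque': [0.052, -0.05, -0.029], 'grip_force': 0.0, 'grip_width': 0.998}
scene [-0.751 -0.385  0.754] 477.01284807133845
scene plug_center 0.68 [354.2 238.3] 346 365 221 250 347
scene plug_center 0.44 [266.3 205.5] 253 284 200 215 388
scene plug_foot 0.27 [365.2 204.4] 358 375 188 223 508
scene keyhole 0.76 [273.7 207.5] 251 286 199 216 477
scene dot 0.88 [265.2 204.3] 252 286 200 216 410
scene unit 0.93 [274.3 218.8] 235 305 193 248 2737
scene flask 0.31 [366.8 204.6] 359 375 188 222 472
scene red_jar 0.78 [366.3 203.6] 359 375 187 223 503
scene red_jar 0.7 [354.1 237.3] 346 364 221 249 322
scene mill 0.83 [357.1 184.7] 348 366 161 210 564
scene shaker 0.75 [320.4 203.2] 317 328 189 214 261
top [0.376 0.093 1.019] 359.4040511704873
top plug_center 0.81 [383.8 242. ] 374 395 233 254 390
top plug_foot 0.84 [382.7 243.3] 374 395 233 254 383
top keyhole 0.72 [284.2 237.2] 263 309 215 260 1156
top dot 0.77 [283.5 237.6] 263 309 215 261 1189
top unit 0.88 [284.2 238.2] 247 324 199 279 4624
top flask 0.91 [160.9 236. ] 140 184 216 252 1236
top red_jar 0.64 [384.5 176.2] 371 398 165 189 429
top green_jar 0.78 [124.6 237.7] 110 139 227 246 433
top mill 0.85 [368.4 148.8] 351 385 130 166 710
top shaker 0.67 [330.7 178.3] 323 339 170 188 241
```

```bash
python3 - <<'E'
import cv2
a=cv2.imread('pics/top0.png')[110:300,90:430];b=cv2.imread('pics/scene0.png')[150:270,220:400]
cv2.imwrite('pics/t.png',cv2.resize(a,None,fx=2.35,fy=2.35,interpolation=3));cv2.imwrite('pics/s.png',cv2.resize(b,None,fx=4.4,fy=4.4,interpolation=3))
E
```

```text
(no output)
```

View pics/t.png

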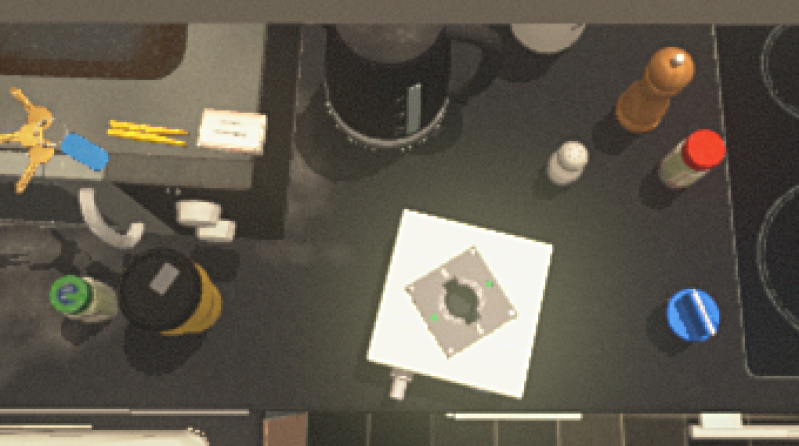

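View pics/s.png

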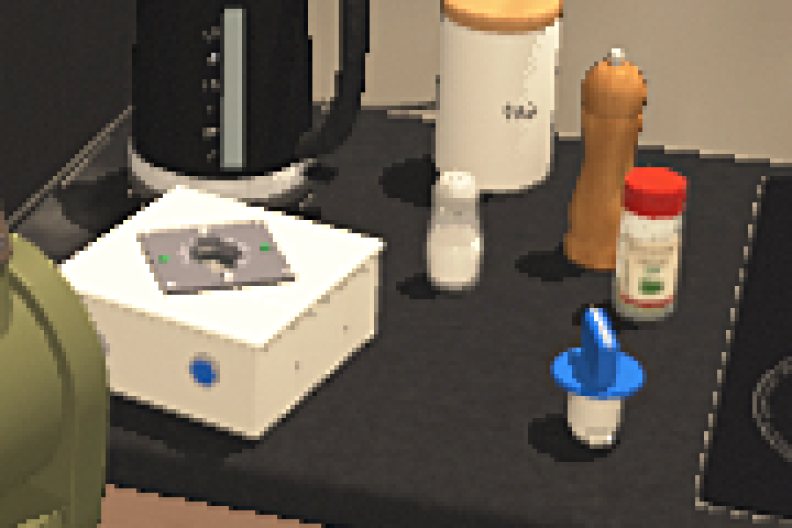

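The top view shows the plug at crop (693,315), the keyhole at (462,300) and the green dots at (490,284) and (434,317). The scene view shows the plug flange at (598,370) and the dots at (165,258) and (265,247). Next I'll refine these by colour.

```bash
cat > m.py <<'E'
from h import *
def dots(p,box):
    u0,u1,v0,v1=box; q=p[v0:v1,u0:u1].astype(float); w=q[...,1]-np.maximum(q[...,0],q[...,2]); w[w<20]=0
    n,l,st,c=cv2.connectedComponentsWithStats((w>0).astype(np.uint8),connectivity=8); out=[]
    for i in range(1,n):
        ys,xs=np.nonzero(l==i); ww=w[ys,xs]; out.append((ww.sum(),(xs*ww).sum()/ww.sum()+u0,(ys*ww).sum()/ww.sum()+v0))
    return sorted(out,reverse=True)[:4]
def blue(p,box):
    u0,u1,v0,v1=box; q=p[v0:v1,u0:u1].astype(float); m=np.zeros(p.shape[:2],np.uint8); m[v0:v1,u0:u1]=(q[...,0]-q[...,2]>50); return m
if __name__=="__main__":
    I={n:ctrl.get_image(n) for n in("scene","top")}
    bx=dict(top=(262,312,212,264),scene=(250,290,195,220)); pb=dict(top=(365,405,225,265),scene=(335,375,210,260))
    D={}
    for n in I:
        D[n]=dots(I[n]["pixels"],bx[n]); print(n,np.round(D[n],1).tolist())
        m=blue(I[n]["pixels"],pb[n]); ys,xs=np.nonzero(m); print(n,"blue",xs.min(),xs.max(),ys.min(),ys.max(),xs.mean(),ys.mean())
    st=sorted(D["top"][:2],key=lambda a:a[1]); ss=sorted(D["scene"][:2],key=lambda a:a[1]); P=[]
    for a,b in zip(st,ss):
        print("tri",tri(ray(I["top"],a[1:]),ray(I["scene"],b[1:]))); P.append(atz(I["top"],a[1:],.085)); print("at z top/scene",P[-1],atz(I["scene"],b[1:],.085))
    P=np.array(P); d=P[1]-P[0]; print("hole",P.mean(0),"dist",np.linalg.norm(d),"dotaxis deg",np.degrees(np.arctan2(d[1],d[0])))
    # white line on plug (top view)
    q=I["top"]["pixels"].astype(float); m=blue(I["top"]["pixels"],pb["top"]); hull=cv2.convexHull(np.argwhere(m)[:,::-1].astype(np.int32)); f=np.zeros_like(m); cv2.fillConvexPoly(f,hull,1)
    f=cv2.erode(f,np.ones((3,3),np.uint8)); ys,xs=np.nonzero(f); w=np.clip(q[ys,xs,2]-90,0,None); c=np.array([(xs*w).sum(),(ys*w).sum()])/w.sum(); X=np.c_[xs,ys]-c
    C=(X*w[:,None]).T@X; e,v=np.linalg.eigh(C); v=v[:,1]; print("line px",c,"dir",v,"ratio",e, "n",(w>0).sum())
    a,b=atz(I["top"],c-8*v,.08),atz(I["top"],c+8*v,.08); print("line centre",(a+b)/2,"axis deg",np.degrees(np.arctan2(*(b-a)[1::-1])))
    (u,vv),r=cv2.minEnclosingCircle(hull); print("flange circ",u,vv,r, atz(I["top"],(u,vv),.048), "diam",2*r/I["top"]["fx"]*.971)
    cv2.imwrite("pics/p.png",np.hstack([cv2.resize(I["top"]["pixels"][220:266,362:408],(400,400),interpolation=3),cv2.resize(I["scene"]["pixels"][215:255,335:375],(400,400),interpolation=3)]))
    print("scene pred: mid flange etc", [proj(I["scene"],np.r_[((a+b)/2)[:2],z]) for z in(0,.045,.08)])
E
python3 m.py
```

```text
scene [[268.0, 256.9, 208.3], [244.0, 279.6, 205.6]]
scene blue 345 366 220 240 355.33466135458167 232.22310756972112
top [[509.0, 274.3, 244.8], [452.0, 297.6, 230.2]]
top blue 373 395 233 254 383.9863760217984 243.724795640327
tri (array([0.46342128, 0.04401292, 0.08631659]), np.float64(0.0004714650824536787))
at z top/scene [0.46363492 0.04372397 0.085     ] [0.46569054 0.04506374 0.085     ]
tri (array([ 0.50110113, -0.01684945,  0.08693364]), np.float64(0.0006363976976359868))
at z top/scene [ 0.50148101 -0.01737797  0.085     ] [ 0.50452157 -0.01551664  0.085     ]
hole [0.48255797 0.013173   0.085     ] dist 0.07187331767803222 dotaxis deg -58.22623308043648
line px [388.56764816 241.6928811 ] dir [0.43268895 0.90154327] ratio [  9143.53457507 152907.27720279] n 75
line centre [ 0.47317356 -0.25356517  0.08      ] axis deg -158.43570536855188
flange circ 384.625 243.625 11.684759140014648 [ 0.47120408 -0.25439349  0.048     ] diam 0.06313730236486494
scene pred: mid flange etc [array([353.69716035, 247.44753089]), array([354.88719104, 234.21749571]), array([355.83545312, 223.67529638])]
```

View pics/p.png

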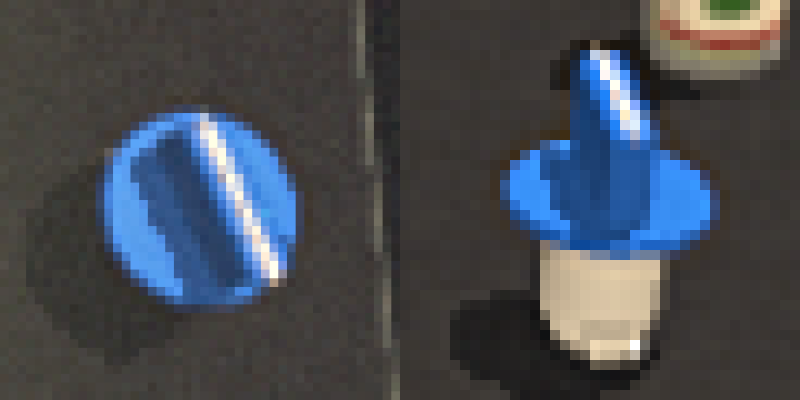

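The enlarged views show the plug upright. In the top view the line runs from crop (200,115) to (280,280). In the scene view the flange centre is at about pixel (355.9,234.2) and the line runs from (354.7,219.8) to (359.3,229). I'll triangulate from these and start moving.

```bash
cat > go.py <<'E'
import sys; from h import *
# target x y z(TCP) phi(deg of tool y)
s=ctrl.get_state(); R=Rn.from_rotvec(s["tool_rot"]).as_matrix(); p=np.array(s["position"]); ph=np.degrees(np.arctan2(R[1,1],R[0,1]))
print("t",round(s["time"],2),"pos",np.round(p,4),"phi",round(ph,2),"tilt",np.round(R[:2,2],4),"q",np.round(s["joint_positions"],2),"F",np.round(s["ft_force"],1),"w",round(s["grip_width"],3))
a=[float(x) for x in sys.argv[1:]]
for i in range(0,len(a),4):
    x=a[i:i+4]; print(x,"->",np.round(R.T@(np.array(x[:3])-p)/.2,4),"yaw",round(-((x[3]-ph+180)%360-180)/180,4))
E
python3 - <<'E'
from h import *
I={n:ctrl.get_image(n) for n in("scene","top")};T,S=I["top"],I["scene"]
print("flange",tri(ray(T,(384.3,243.6)),ray(S,(355.9,234.2))),atz(S,(355.9,234.2),.045))
print("line",tri(ray(T,(388.5,241.7)),ray(S,(357,224.4))),atz(S,(357,224.4),.08))
a,b=atz(S,(354.7,219.8),.08),atz(S,(359.3,229),.08);print(np.degrees(np.arctan2(*(a-b)[1::-1])),np.linalg.norm(a-b))
for n,uv,z in(("mill",(368.4,148.8),.12),("red",(389.5,174),.1),("shaker",(333,176),.08),("flask",(158,233),.17)): print(n,atz(T,uv,z))
E
python3 go.py .40 .45 .405 75
```

```text
flange (array([ 0.47187071, -0.25550901,  0.04574703]), np.float64(0.002320785615790024)) [ 0.47419807 -0.25633394  0.045     ]
line (array([ 0.47377665, -0.25577277,  0.07722439]), np.float64(0.002597535600294441)) [ 0.46996938 -0.25736254  0.08      ]
22.36312388453883 0.05377423289024337
mill [ 0.71418218 -0.20676873  0.12      ]
red [ 0.6505681  -0.26439464  0.1       ]
shaker [ 0.65042245 -0.11807812  0.08      ]
flask [0.4824679  0.32313892 0.17      ]
t 1.3 pos [0.2313 0.6075 0.4048] phi 69.16 tilt [0.     0.0001] q [-1.19  0.32 -0.07  1.45  0.02  1.37 -0.06] F [-0.1  0.  -0.3] w 0.998
[0.4, 0.45, 0.405, 75.0] -> [-1.0684 -0.4356 -0.0011] yaw -0.0325
```

```bash
python3 -m jog '{"translation":[[-0.25,-0.1,0],[-0.5,-0.2,0],[-0.8,-0.3,0],[-1,-0.4,0],[-1,-0.4,0]],"yaw":[0,-0.02,-0.03,-0.04,-0.04],"jaw":[0,0,0,0,0]}'; python3 go.py .52 .30 .405 85
```

```text
time: 1.92
position: [0.3939, 0.4575, 0.4051]
tool_rot: [0.386, 3.115, -0.002]
ft_force: [-0.5, -0.1, -0.4]
grip_width: 1.002
grip_force: 0.0
t 1.93 pos [0.3939 0.4575 0.4051] phi 75.86 tilt [ 0.0022 -0.0014] q [-0.93  0.22  0.03  1.57 -0.    1.35  0.42] F [-0.5 -0.1 -0.4] w 1.002
[0.52, 0.3, 0.405, 85.0] -> [-0.8036 -0.6098  0.0029] yaw -0.0508
```

```bash
python3 -m jog '{"translation":[[-0.2,-0.15,0],[-0.4,-0.3,0],[-0.6,-0.45,0],[-0.8,-0.6,0],[-0.8,-0.6,0]],"yaw":[-0.01,-0.02,-0.03,-0.05,-0.05],"jaw":[0,0,0,0,0]}'; python3 go.py .55 .12 .37 95
```

```text
time: 2.55
position: [0.5195, 0.3034, 0.4049]
tool_rot: [0.138, 3.137, -0.002]
ft_force: [-0.1, 0.3, 0.1]
grip_width: 1.001
grip_force: 0.0
t 2.55 pos [0.5195 0.3034 0.4049] phi 84.95 tilt [ 0.0016 -0.0016] q [-0.7   0.22  0.14  1.58 -0.03  1.34  0.93] F [-0.1  0.3  0.1] w 1.001
[0.55, 0.12, 0.37, 95.0] -> [-0.2324 -0.9     0.1763] yaw -0.0558
```

```bash
python3 -m jog '{"translation":[[-0.05,-0.25,0.05],[-0.1,-0.5,0.1],[-0.2,-0.75,0.15],[-0.23,-0.95,0.18],[-0.23,-0.95,0.18]],"yaw":[-0.01,-0.02,-0.03,-0.05,-0.05],"jaw":[0,0,0,0,0]}'; python3 go.py .53 -.08 .36 105
```

```text
time: 3.18
position: [0.5446, 0.1167, 0.367]
tool_rot: [0.128, -3.133, -0.0]
ft_force: [0.5, -1.7, 0.3]
grip_width: 0.999
grip_force: 0.0
t 3.17 pos [0.5446 0.1167 0.367 ] phi 94.69 tilt [-0.0059 -0.    ] q [-0.48  0.15  0.25  1.74 -0.04  1.26  1.43] F [ 0.5 -1.7  0.3] w 0.999
[0.53, -0.08, 0.36, 105.0] -> [ 0.1531 -0.9741  0.0356] yaw -0.0573
```

```bash
python3 -m jog '{"translation":[[0.03,-0.25,0.01],[0.07,-0.5,0.02],[0.11,-0.75,0.03],[0.15,-1,0.035],[0.15,-1,0.035],[0.15,-1,0.035]],"yaw":[-0.01,-0.02,-0.04,-0.055,-0.055,-0.055],"jaw":[0,0,0,0,0,0]}'; python3 go.py .4725 -.255 .34 112
```

```text
time: 3.92
position: [0.5332, -0.0859, 0.3619]
tool_rot: [-0.391, 3.116, 0.002]
ft_force: [0.1, 0.3, 0.1]
grip_width: 0.999
grip_force: 0.0
t 3.92 pos [ 0.5332 -0.0859  0.3619] phi 104.32 tilt [0.0008 0.0012] q [-0.25  0.11  0.39  1.8  -0.05  1.24  1.97] F [0.1 0.3 0.1] w 0.999
[0.4725, -0.255, 0.34, 112.0] -> [ 0.5034 -0.7444  0.1085] yaw -0.0427
```

```bash
python3 -m jog '{"translation":[[0.12,-0.18,0.02],[0.25,-0.37,0.05],[0.37,-0.55,0.08],[0.5,-0.745,0.11],[0.5,-0.745,0.11],[0.5,-0.745,0.11],[0.5,-0.745,0.11]],"yaw":[-0.01,-0.02,-0.03,-0.043,-0.043,-0.043,-0.043],"jaw":[0,0,0,0,0,0,0]}'; python3 go.py .4725 -.255 .234 112
```

```text
time: 4.8
position: [0.4738, -0.2544, 0.3398]
tool_rot: [-0.605, 3.082, 0.001]
ft_force: [-0.5, 0.1, -0.4]
grip_width: 1.0
grip_force: 0.0
t 4.8 pos [ 0.4738 -0.2544  0.3398] phi 112.22 tilt [0.0005 0.0007] q [-0.05  0.13  0.53  1.83 -0.07  1.2   2.47] F [-0.5  0.1 -0.4] w 1.0
[0.4725, -0.255, 0.234, 112.0] -> [ 0.0073 -0.0006  0.529 ] yaw 0.0012
```

```bash
python3 -m jog '{"translation":[[0.005,0,0.15],[0.007,0,0.3],[0.007,0,0.43],[0.007,0,0.529],[0.007,0,0.529],[0.007,0,0.529]],"yaw":[0,0,0,0,0,0],"jaw":[0,0,0,0,0,0]}'; python3 go.py .4725 -.255 .234 112; python3 - <<'E'
from h import *
T,S=ctrl.get_image("top"),ctrl.get_image("scene")
cv2.imwrite("pics/g.png",np.hstack([cv2.resize(T["pixels"][190:290,340:440],(400,400)),cv2.resize(S["pixels"][170:270,305:405],(400,400))]))
E
```

```text
time: 5.55
position: [0.472, -0.2567, 0.2348]
tool_rot: [-0.601, 3.082, -0.001]
ft_force: [0.3, -0.6, -0.3]
grip_width: 1.002
grip_force: 0.0
t 5.55 pos [ 0.472  -0.2567  0.2348] phi 112.07 tilt [ 0.0013 -0.0003] q [-0.01  0.25  0.52  1.94 -0.15  0.99  2.53] F [ 0.3 -0.6 -0.3] w 1.002
[0.4725, -0.255, 0.234, 112.0] -> [-0.0056  0.0068  0.004 ] yaw 0.0004
```

View pics/g.png

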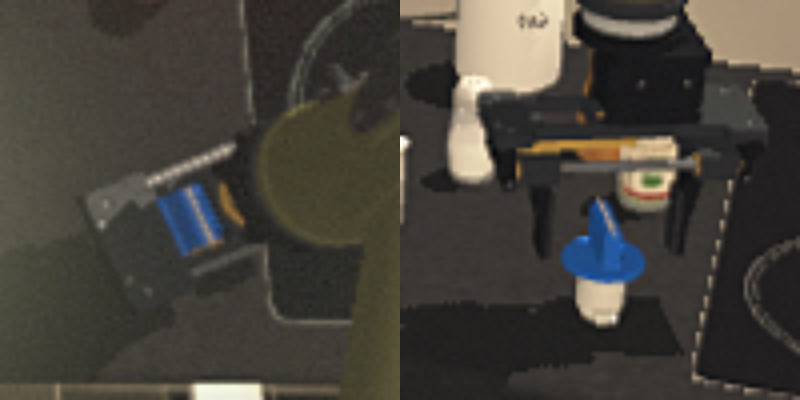

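The fingers straddle the wing handle at crop (600,230) and the tips are clear of the flange. I'll close the gripper.

```bash
python3 -m jog '{"translation":[[-0.005,0.007,0.004],[-0.005,0.007,0.004],[-0.005,0.007,0.004],[-0.005,0.007,0.004],[-0.005,0.007,0.004],[-0.005,0.007,0.004],[-0.005,0.007,0.004],[-0.005,0.007,0.004]],"yaw":[0,0,0,0,0,0,0,0],"jaw":[0.4,0.7,0.9,1,1,1,1,1]}' 40; python3 go.py .4725 -.255 .36 112
```

```text
time: 6.65
position: [0.4716, -0.2555, 0.2331]
tool_rot: [-0.599, 3.084, 0.0]
ft_force: [0.6, 0.3, 0.4]
grip_width: 0.171
grip_force: 0.1
t 6.65 pos [ 0.4716 -0.2555  0.2331] phi 111.99 tilt [0.     0.0001] q [-0.01  0.25  0.52  1.94 -0.15  0.98  2.53] F [0.6 0.3 0.4] w 0.171
[0.4725, -0.255, 0.36, 112.0] -> [-5.300e-03  6.000e-04 -6.343e-01] yaw -0.0
```

```bash
python3 -m jog '{"translation":[[0,0,0],[0,0,0],[0,0,0],[0,0,-0.15],[0,0,-0.35],[0,0,-0.55],[0,0,-0.65],[0,0,-0.65]],"yaw":[0,0,0,0,0,0,0,0],"jaw":[1,1,1,1,1,1,1,1]}' 40; python3 go.py .49 -.12 .36 117
```

```text
time: 7.65
position: [0.4719, -0.2559, 0.3647]
tool_rot: [-0.599, 3.081, -0.002]
ft_force: [0.8, 0.9, -1.3]
grip_width: 0.162
grip_force: 40.0
t 7.65 pos [ 0.4719 -0.2559  0.3647] phi 112.0 tilt [ 0.0035 -0.0008] q [-0.05  0.1   0.54  1.81 -0.06  1.24  2.46] F [ 0.8  0.9 -1.3] w 0.162
[0.49, -0.12, 0.36, 117.0] -> [-0.3381  0.596   0.0233] yaw -0.0278
```

```bash
python3 -m jog '{"translation":[[-0.08,0.15,0],[-0.17,0.3,0],[-0.25,0.45,0.02],[-0.34,0.6,0.02],[-0.34,0.6,0.02]],"yaw":[0,-0.01,-0.02,-0.028,-0.028],"jaw":[1,1,1,1,1]}' 40; python3 go.py .483 .0136 .345 121.8
```

```text
time: 8.28
position: [0.4898, -0.1154, 0.3573]
tool_rot: [0.743, -3.05, -0.003]
ft_force: [0.2, 0.2, -1.3]
grip_width: 0.154
grip_force: 40.0
t 8.28 pos [ 0.4898 -0.1154  0.3573] phi 117.37 tilt [-0.0027  0.0015] q [-0.21  0.03  0.4   1.89 -0.01  1.23  2.24] F [ 0.2  0.2 -1.3] w 0.154
[0.483, 0.0136, 0.345, 121.8] -> [-0.2665  0.588   0.0626] yaw -0.0246
```

```bash
python3 -m jog '{"translation":[[-0.07,0.15,0],[-0.14,0.3,0.02],[-0.2,0.45,0.04],[-0.2665,0.588,0.0626],[-0.2665,0.588,0.0626],[-0.2665,0.588,0.0626],[-0.2665,0.588,0.0626],[-0.2665,0.588,0.0626]],"yaw":[0,-0.01,-0.02,-0.0246,-0.0246,-0.0246,-0.0246,-0.0246],"jaw":[1,1,1,1,1,1,1,1]}' 40; python3 go.py .483 .0136 .3331 121.8;  python3 - <<'E'
from h import *
T,S=ctrl.get_image("top"),ctrl.get_image("scene")
np.savez("c.npz",T=T["pixels"],S=S["pixels"])
cv2.imwrite("pics/h.png",np.hstack([cv2.resize(T["pixels"][202:272,250:320],(400,400),interpolation=3),cv2.resize(S["pixels"][165:225,240:300],(400,400),interpolation=3)]))
E
```

```text
time: 9.28
position: [0.4837, 0.0093, 0.3467]
tool_rot: [-0.849, 3.024, -0.0]
ft_force: [-0.0, -0.3, -0.7]
grip_width: 0.16
grip_force: 40.0
t 9.28 pos [0.4837 0.0093 0.3467] phi 121.37 tilt [ 0.0002 -0.0001] q [-0.35 -0.    0.27  1.94  0.    1.2   2.05] F [-0.  -0.3 -0.7] w 0.16
[0.483, 0.0136, 0.3331, 121.8] -> [-0.008   0.0201  0.0679] yaw -0.0024
```

View pics/h.png

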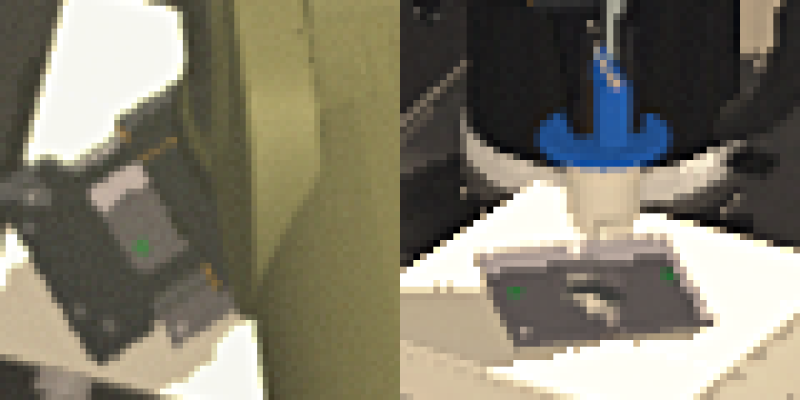

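The top view is blocked by the arm. In the scene view the plug axis is at crop column 605 and the midpoint of the dots at 591, so the plug sits about 5 mm too far right. That is mostly the remaining travel, so I'll finish the move and measure again.

```bash
python3 -m jog '{"translation":[[-0.008,0.0201,0.04],[-0.008,0.0201,0.08],[-0.008,0.0201,0.1],[-0.008,0.0201,0.1],[-0.008,0.0201,0.1],[-0.008,0.0201,0.1]],"yaw":[-0.0024,-0.0024,-0.0024,-0.0024,-0.0024,-0.0024],"jaw":[1,1,1,1,1,1]}' 40; python3 go.py .483 .0136 .3231 121.8;  cat > sc.py <<'E'
from h import *; from m import dots
S=ctrl.get_image("scene"); s=ctrl.get_state(); p=np.array(s["position"]); q=S["pixels"].astype(float)
d=sorted(dots(S["pixels"],(245,295,195,222))[:2],key=lambda a:a[1]); print("dots",np.round(d,2).tolist())
ff=p[2]-.2331; fl=np.r_[p[:2],ff+.045]; u=proj(S,fl); print("pred flange",u,"foot",proj(S,np.r_[p[:2],ff]),"pred hole",proj(S,[.483,.0136,.085]))
b=q[...,0]-q[...,2]; v=int(round(u[1])); 
for r in range(v-4,v+5):
    row=b[r,int(u[0])-20:int(u[0])+21]; w=np.clip(row-30,0,80); 
    x=np.arange(len(w))+int(u[0])-20; i=np.nonzero(row>50)[0]
    if len(i): print(r,x[i[0]],x[i[-1]],"c",round((x*w).sum()/w.sum(),2),"n",round(w.sum()/80,1))
cv2.imwrite("pics/sc%d.png"%int(s["time"]*100),cv2.resize(S["pixels"][165:225,230:310],(800,600),interpolation=3))
E
python3 sc.py
```

```text
time: 10.12
position: [0.4831, 0.0145, 0.3269]
tool_rot: [-0.863, 3.02, 0.0]
ft_force: [-0.2, -0.1, -0.4]
grip_width: 0.157
grip_force: 40.0
t 10.12 pos [0.4831 0.0145 0.3269] phi 121.9 tilt [0.0006 0.0002] q [-0.35  0.02  0.27  1.96 -0.    1.16  2.05] F [-0.2 -0.1 -0.4] w 0.157
[0.483, 0.0136, 0.3231, 121.8] -> [ 0.0026 -0.0034  0.0191] yaw 0.0005
dots [[155.0, 256.59, 208.37], [145.0, 279.59, 205.63]]
pred flange [268.21629577 191.30935437] foot [268.19324744 204.64595198] pred hole [268.43804586 207.26206277]
187 267 272 c 269.76 n 5.4
188 261 276 c 268.93 n 9.0
189 260 277 c 269.11 n 11.8
190 259 277 c 268.33 n 12.8
191 259 278 c 268.87 n 16.4
192 259 278 c 268.43 n 18.2
193 260 277 c 268.62 n 17.0
194 262 276 c 268.62 n 14.4
195 264 274 c 268.65 n 10.5
```

```bash
python3 -m jog '{"translation":[[0,0,0.02],[0,0,0.04],[0,0,0.05],[0,0,0.06],[0,0,0.06],[0,0,0.06]],"yaw":[0,0,0,0,0,0],"jaw":[1,1,1,1,1,1]}' 40; python3 go.py .483 .0146 .3115 121.8;  python3 sc.py
```

```text
time: 10.92
position: [0.483, 0.0145, 0.3147]
tool_rot: [-0.863, 3.02, 0.0]
ft_force: [0.1, -0.5, -1.1]
grip_width: 0.16
grip_force: 40.0
t 10.93 pos [0.483  0.0145 0.3147] phi 121.89 tilt [0.0002 0.0001] q [-0.35  0.03  0.27  1.98 -0.01  1.14  2.05] F [ 0.1 -0.5 -1.1] w 0.16
[0.483, 0.0146, 0.3115, 121.8] -> [-0.0003  0.0006  0.0161] yaw 0.0005
dots [[155.0, 256.59, 208.37], [148.0, 279.59, 205.62]]
pred flange [268.18791912 194.94607797] foot [268.16531843 208.18921044] pred hole [268.43804586 207.26206277]
191 267 275 c 269.94 n 5.9
192 261 276 c 268.82 n 9.0
193 260 277 c 268.83 n 11.6
194 260 277 c 269.08 n 14.0
195 260 278 c 268.91 n 17.3
196 260 277 c 268.64 n 17.3
197 261 276 c 268.49 n 15.2
198 262 275 c 268.59 n 13.8
199 264 273 c 268.12 n 7.9
```

```bash
python3 go.py .4826 .0156 .3105 121.8 | tail -1; python3 -m jog '{"translation":[[0.001,0.006,0.005],[0.001,0.006,0.01],[0.001,0.006,0.015],[0.001,0.006,0.02],[0.001,0.006,0.02],[0.001,0.006,0.02]],"yaw":[0,0,0,0,0,0],"jaw":[1,1,1,1,1,1]}' 40; python3 go.py .4826 .0156 .3065 121.8
```

```text
[0.4826, 0.0156, 0.3105, 121.8] -> [-0.0012  0.0059  0.0213] yaw 0.0005
time: 11.72
position: [0.4822, 0.0154, 0.3107]
tool_rot: [-0.863, 3.021, 0.0]
ft_force: [-1.0, 0.2, -0.6]
grip_width: 0.156
grip_force: 40.0
t 11.72 pos [0.4822 0.0154 0.3107] phi 121.9 tilt [0.0001 0.0001] q [-0.35  0.03  0.27  1.98 -0.01  1.13  2.05] F [-1.   0.2 -0.6] w 0.156
[0.4826, 0.0156, 0.3065, 121.8] -> [-0.0024 -0.0001  0.0209] yaw 0.0005
```

```bash
python3 -m jog '{"translation":[[-0.002,0,0.01],[-0.002,0,0.02],[-0.002,0,0.02],[-0.002,0,0.02]],"yaw":[0,0,0,0],"jaw":[1,1,1,1]}' 40;  python3 -m jog '{"translation":[[0,0,0.01],[0,0,0.02],[0,0,0.03],[0,0,0.03],[0,0,0.03]],"yaw":[0,0,0,0,0],"jaw":[1,1,1,1,1]}' 40; python3 go.py .4826 .0156 .2980 121.8
```

```text
time: 12.22
position: [0.4824, 0.0154, 0.3065]
tool_rot: [0.863, -3.02, 0.0]
ft_force: [-0.4, -1.4, -1.7]
grip_width: 0.153
grip_force: 40.0
time: 12.85
position: [0.4824, 0.0155, 0.3004]
tool_rot: [0.863, -3.02, 0.0]
ft_force: [0.4, -2.5, -2.3]
grip_width: 0.155
grip_force: 40.0
t 12.85 pos [0.4824 0.0155 0.3004] phi 121.89 tilt [-0.0003 -0.0002] q [-0.35  0.04  0.27  1.99 -0.01  1.11  2.05] F [ 0.4 -2.5 -2.3] w 0.155
[0.4826, 0.0156, 0.298, 121.8] -> [-0.0012  0.      0.0122] yaw 0.0005
```

```bash
python3 -m jog '{"translation":[[0.001,-0.002,0.005],[0.001,-0.002,0.01],[0.001,-0.002,0.01],[0.001,-0.002,0.01]],"yaw":[0,0,0,0],"jaw":[1,1,1,1]}' 40|sed -n 2,4p;  python3 -m jog '{"translation":[[0,0,0.005],[0,0,0.01],[0,0,0.01],[0,0,0.01]],"yaw":[0,0,0,0],"jaw":[1,1,1,1]}' 40|sed -n 2,4p;python3 -m jog '{"translation":[[0,0,0.005],[0,0,0.01],[0,0,0.01],[0,0,0.01]],"yaw":[0,0,0,0],"jaw":[1,1,1,1]}' 40|sed -n 2,4p
```

```text
position: [0.4826, 0.0152, 0.2986]
tool_rot: [-0.863, 3.02, 0.0]
ft_force: [-0.5, -1.0, -1.5]
position: [0.4825, 0.0152, 0.2965]
tool_rot: [-0.863, 3.021, 0.0]
ft_force: [-0.8, -1.2, -0.4]
position: [0.4825, 0.0152, 0.2946]
tool_rot: [-0.863, 3.021, 0.0]
ft_force: [0.1, -0.6, -0.8]
```

```bash
for i in 1; do python3 -m jog '{"translation":[[0,0,0.005],[0,0,0.01],[0,0,0.01],[0,0,0.01]],"yaw":[0,0,0,0],"jaw":[1,1,1,1]}' 40|sed -n 2,4p;  python3 -m jog '{"translation":[[0,0,0.005],[0,0,0.01],[0,0,0.01],[0,0,0.01]],"yaw":[0,0,0,0],"jaw":[1,1,1,1]}' 40|sed -n 2,4p; done
```

```text
position: [0.4825, 0.0152, 0.2926]
tool_rot: [0.863, -3.021, -0.0]
ft_force: [0.1, -0.3, -2.0]
position: [0.4825, 0.0152, 0.2906]
tool_rot: [-0.863, 3.021, 0.0]
ft_force: [-0.0, -0.9, -1.4]
```

```bash
python3 -m jog '{"translation":[[0,0,0.005],[0,0,0.01],[0,0,0.01],[0,0,0.01]],"yaw":[0,0,0,0],"jaw":[1,1,1,1]}' 40|sed -n 2,4p;  python3 -m jog '{"translation":[[0,0,0.005],[0,0,0.01],[0,0,0.01],[0,0,0.01]],"yaw":[0,0,0,0],"jaw":[1,1,1,1]}' 40|sed -n 2,4p
```

```text
position: [0.4825, 0.0152, 0.2886]
tool_rot: [0.863, -3.021, -0.0]
ft_force: [1.0, -0.4, -1.5]
position: [0.4826, 0.0152, 0.2868]
tool_rot: [-0.863, 3.02, -0.0]
ft_force: [-0.7, -0.4, 1.2]
```

```bash
python3 -m jog '{"translation":[[0,0,0.005],[0,0,0.01],[0,0,0.01],[0,0,0.01]],"yaw":[0,0,0,0],"jaw":[1,1,1,1]}' 40|sed -n '2p;4,6p';  python3 -m jog '{"translation":[[0,0,0.005],[0,0,0.01],[0,0,0.01],[0,0,0.01]],"yaw":[0,0,0,0],"jaw":[1,1,1,1]}' 40|sed -n '2p;4,6p'
```

```text
position: [0.4827, 0.0151, 0.285]
ft_force: [-1.9, -1.1, 4.8]
grip_width: 0.157
grip_force: 40.0
position: [0.4827, 0.0151, 0.2835]
ft_force: [-3.2, -0.3, 8.2]
grip_width: 0.157
grip_force: 40.0
```

```bash
python3 -m jog '{"translation":[[0,0,0.005],[0,0,0.01],[0,0,0.015],[0,0,0.015],[0,0,0.015],[0,0,0.015]],"yaw":[0,0,0,0,0,0],"jaw":[1,1,1,1,1,1]}' 50|sed -n '2p;4,6p'; python3 go.py
```

```text
position: [0.4828, 0.0151, 0.2813]
ft_force: [-3.7, -0.4, 13.5]
grip_width: 0.157
grip_force: 50.0
t 18.1 pos [0.4828 0.0151 0.2813] phi 121.89 tilt [0.0008 0.0006] q [-0.35  0.07  0.27  2.01 -0.02  1.06  2.06] F [-3.7 -0.4 13.5] w 0.157
```

```bash
python3 -m jog '{"translation":[[0.002,0.001,0.003],[0.002,0.001,0.003],[0.002,0.001,0.003],[0.002,0.001,0.003],[0.002,0.001,0.003],[0.002,0.001,0.003]],"yaw":[0,0.03,0.06,0.1,0.13,0.13],"jaw":[1,1,1,1,1,1]}' 50; python3 go.py
```

```text
time: 18.85
position: [0.483, 0.0148, 0.2812]
tool_rot: [-0.231, 3.13, -0.0]
ft_force: [-3.8, -1.2, 14.5]
grip_width: 0.152
grip_force: 50.0
t 18.85 pos [0.483  0.0148 0.2812] phi 98.44 tilt [0.0031 0.0002] q [-0.36  0.06  0.29  2.02 -0.02  1.06  1.65] F [-3.8 -1.2 14.5] w 0.152
```

```bash
python3 -m jog '{"translation":[[0.003,0,0],[0.003,0,0],[0.003,0,0],[0.003,0,0],[0.003,0,0],[0.003,0,0]],"yaw":[0.03,0.06,0.1,0.13,0.17,0.17],"jaw":[1,1,1,1,1,1]}' 50; python3 go.py
```

```text
time: 19.6
position: [0.4828, 0.0146, 0.2814]
tool_rot: [0.604, 3.079, 0.001]
ft_force: [-1.7, -2.5, 14.1]
grip_width: 0.159
grip_force: 50.0
t 19.6 pos [0.4828 0.0146 0.2814] phi 67.82 tilt [0.0044 0.0001] q [-0.38  0.06  0.31  2.02 -0.02  1.06  1.12] F [-1.7 -2.5 14.1] w 0.159
```

```bash
python3 -m jog '{"translation":[[0,0,0.001],[0,0,0.001],[0,0,0.001],[0,0,0.001],[0,0,0.001],[0,0,0.001],[0,0,0.001]],"yaw":[0.03,0.06,0.1,0.14,0.17,0.2,0.2],"jaw":[1,1,1,1,1,1,1]}' 50; python3 go.py; python3 -c "
from h import *;print(ctrl.get_state()['torque'])"
```

```text
time: 20.48
position: [0.4824, 0.0146, 0.2812]
tool_rot: [1.525, 2.744, 0.002]
ft_force: [-3.4, -2.6, 14.9]
grip_width: 0.161
grip_force: 50.0
t 20.48 pos [0.4824 0.0146 0.2812] phi 31.86 tilt [ 0.0031 -0.    ] q [-0.4   0.06  0.33  2.02 -0.02  1.06  0.49] F [-3.4 -2.6 14.9] w 0.161
[-0.56109386  1.04718425  0.0800796 ]
```

```bash
python3 -m jog '{"translation":[[0,0,0],[0,0,0],[0,0,0]],"yaw":[0.01,0.015,0.015],"jaw":[1,1,1]}' 50 | sed -n '2,4p'; python3 -c "
from h import *;print(ctrl.get_state()['torque'])"; python3 go.py
```

```text
position: [0.482, 0.0145, 0.2811]
tool_rot: [1.588, 2.709, 0.001]
ft_force: [-5.9, -2.3, 17.4]
[-0.68303871  1.45216179  0.28812991]
t 20.85 pos [0.482  0.0145 0.2811] phi 29.22 tilt [ 0.0014 -0.0003] q [-0.4   0.06  0.33  2.02 -0.02  1.06  0.45] F [-5.9 -2.3 17.4] w 0.16
```

```bash
python3 -m jog '{"translation":[[0,0,0],[0,0,-0.006],[0,0,-0.012],[0,0,-0.018],[0,0,-0.018],[0,0,-0.018]],"yaw":[-0.01,-0.013,-0.013,-0.013,-0.013,-0.013],"jaw":[1,1,1,1,1,1]}' 50 | sed -n '2,4p'; python3 go.py
```

```text
position: [0.4821, 0.0147, 0.2836]
tool_rot: [1.534, 2.74, 0.002]
ft_force: [-1.5, -1.8, 8.3]
t 21.6 pos [0.4821 0.0147 0.2836] phi 31.52 tilt [ 0.0022 -0.0001] q [-0.4   0.06  0.33  2.02 -0.02  1.07  0.49] F [-1.5 -1.8  8.3] w 0.155
```

```bash
python3 -m jog '{"translation":[[0,0,-0.005],[0,0,-0.01],[0,0,-0.01]],"yaw":[0,0,0],"jaw":[1,1,1]}' 50 | sed -n '2,4p'; python3 -m jog '{"translation":[[0,0,0],[0,0,0],[0,0,0],[0,0,0],[0,0,0],[0,0,0],[0,0,0],[0,0,0]],"yaw":[0,0,0,0,0,0,0,0],"jaw":[0.85,0.75,0.65,0.55,0.45,0.4,0.4,0.4]}' 20; python3 go.py
```

```text
position: [0.482, 0.0147, 0.2851]
tool_rot: [1.533, 2.74, 0.001]
ft_force: [-0.2, -2.2, 4.9]
time: 22.98
position: [0.4815, 0.015, 0.2845]
tool_rot: [1.534, 2.741, 0.0]
ft_force: [0.3, -0.8, 0.2]
grip_width: 0.6
grip_force: 0.0
t 22.98 pos [0.4815 0.015  0.2845] phi 31.54 tilt [0.0001 0.0001] q [-0.4   0.06  0.33  2.02 -0.02  1.07  0.48] F [ 0.3 -0.8  0.2] w 0.6
```

Released. I'll go straight up, then move clear to look.

```bash
python3 -m jog '{"translation":[[0,0,-0.1],[0,0,-0.25],[0,0,-0.45],[0,0,-0.6],[0,0,-0.6]],"yaw":[0,0,0,0,0],"jaw":[0.4,0.4,0.2,0,0]}' | sed -n 4p; python3 go.py .45 .20 .40 31.5
```

```text
ft_force: [0.8, -0.4, -0.2]
t 23.6 pos [0.4822 0.0149 0.407 ] phi 31.53 tilt [0.0052 0.0012] q [-0.42 -0.05  0.32  1.86  0.02  1.32  0.45] F [ 0.8 -0.4 -0.2] w 0.855
[0.45, 0.2, 0.4, 31.5] -> [0.8729 0.3465 0.0351] yaw 0.0002
```

```bash
python3 -m jog '{"translation":[[0.2,0.08,0],[0.4,0.16,0],[0.6,0.25,0],[0.87,0.35,0],[0.87,0.35,0],[0.87,0.35,0]],"yaw":[0,0,0,0,0,0],"jaw":[0,0,0,0,0,0]}' | sed -n 2p; python3 - <<'E'
from h import *
T,S=ctrl.get_image("top"),ctrl.get_image("scene")
for d in (0,.0085,.017): print(d,"flange top-z, pred scene",proj(S,[.4825,.0146,.085+d+.003]),"top",proj(T,[.4825,.0146,.085+d+.003]))
cv2.imwrite("pics/f.png",np.hstack([cv2.resize(T["pixels"][202:272,250:320],(400,400),interpolation=3),cv2.resize(S["pixels"][170:230,240:300],(400,400),interpolation=3)]))
E
```

```text
position: [0.4501, 0.1994, 0.4033]
0 flange top-z, pred scene [268.0775679 206.4122565] top [285.55249881 237.37744145]
0.0085 flange top-z, pred scene [268.08158522 203.92752973] top [285.82660126 236.99725226]
0.017 flange top-z, pred scene [268.08562234 201.43056041] top [286.10565502 236.61019542]
```

View pics/f.png

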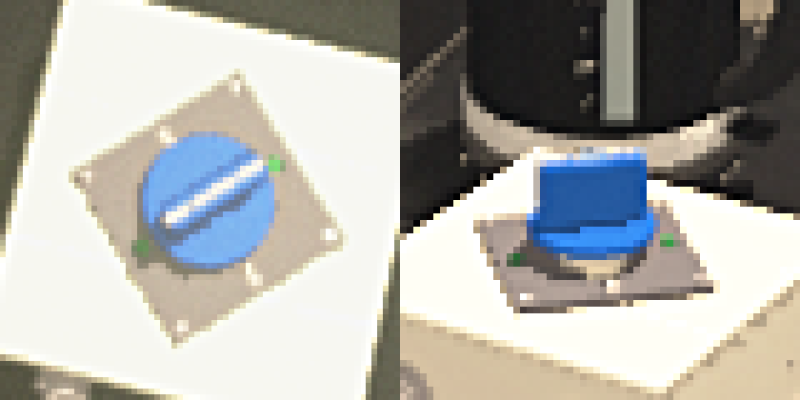

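In the top view the handle line runs from (168,218) to (262,163), along the green dots at (141,247) and (277,164). The flange sits low, as it should when caught, and the robot is clear.

```bash
python3 -c "
from bench import ctrl;print(ctrl.close_job())"
```

```text
the job is handed in; nothing more can be done
None
```

The plug is in the keyed hole, pressed and turned a quarter turn clockwise to the stop. It has been let go with its handle on the green dots; the last pictures look caught, and the job is handed in.

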